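Switch off the egg cooker and snap its lid knob back on

TASK

The egg cooker is still switched on and its lid knob has come off: first flip the toggle on the cooker's front deck over to off (leaning to the other side, until it stays there), then pick up the black knob and push it, open side down, straight onto the stud on top of the lid until it clicks and sits fully down. Use firm finger pressure, no ramming, and finish while the fingers still hold the knob pressed down on the lid, without letting go. Leave the lidded bowl, the egg rack and the spice turntable as they are.

Things in the scene. Friction and masses are not known exactly. Their poses are not given: they have to be found in the camera images.
- switch (a joint): angle of the toggle (rad): 0 = on, leaning 26 degrees to the cooker's left (its +y); 0.9 = off, leaning 26 degrees to its right (-y); 0.45 = upright. It is a weighted over-centre toggle: under 1 N at the tip moves it, and past upright it falls to the other end by itself
- switch_pivot (a point): point on the top of the cooker's switch deck (40 mm above the counter) about which the toggle turns, 135 mm in front (-x) of the cooker's axis. Its axes are the cooker's: the toggle swings about x, in the y-z plane. The toggle is an upright steel stick 9 mm thick, 50 mm long from this point, with a 14 mm thick tip over its last 16 mm
- switch_tip (a point): the free end of the toggle, 50 mm from the pivot, moving with it
- cooker: pastel blue egg cooker, fixed; origin at the counter, on the axis of its round body (156 mm across, 95 mm high; domed grey lid above it). x points away from its switch deck, y to its left; the deck (100 mm wide, 40 mm high) reaches 175 mm out to -x. Its low front is the deck with the toggle
- stud_seat (a point): centre of the flat top of the white boss (32 mm across, 17 mm high) on the lid's centre, 147 mm above the counter: the knob's underside rests here when home. z is up along the stud. The whole lid, with this point, gives straight down on a spring by up to 6 mm (it starts to give at about 2.5 N, then 1 mm per 2.5 N)
- knob_center (a point): centre of the loose black lid knob, half-way up: a plain cylinder 34 mm across and 40 mm high, about 35 g, standing on the counter with its open side down (this point is 20 mm above its underside). Its mouth is 18 mm across with a 3 mm thick lip, wider inside, 25 mm deep; round, so its yaw does not matter. When home this point is 20 mm above stud_seat
- bowl: white ceramic bowl with its lid on, 132 mm across, 92 mm high, loose; origin under its centre. Leave alone. The knob and the bowl stand on opposite sides of the cooker
- rack: aluminium egg rack insert, disc 124 mm across on three feet, 68 mm high over its middle stem, loose; origin under its centre. Leave alone
- jar (a point): middle of one of five spice jars (44 mm across, tops 104 mm above the counter) standing on a white turntable 230 mm across, 73 mm from its axis. Leave alone: the turntable turns if knocked
- stud_tip (a point): tip of the steel stud, 22 mm above the seat. The stud is 14 mm thick with a tapered tip; four spring balls round it stand out to 22 mm across, 8 mm above the seat. The knob meets the balls with its underside about 12 mm above the seat; pushing past them takes about 8 to 12 N, then the force falls and the balls draw the knob down home
Mind the look-alikes: they are no part of the job. Leave any turquoise look-alike of the part that bears knob_center alone.

How it is judged:
By the outcome, as a careful person would: the job done as asked, in the order asked, and still so for the second after the job is handed in, while the arm keeps its last pose, push and grip.
It also fails if it takes over 58 s, if anything falls off the work surface, if the arm or the gripper's body presses on something with over 40 N, if the wrist force passes 120 N, or if a joint passes its speed limit or range.

ROBOT

A 6-joint arm with a two-finger parallel gripper is mounted at the origin on the work surface. World frame = base frame: x ahead of the robot, y to its left, z up, the work surface at z = 0. Lengths are in m, angles in rad, forces in N, time in s.
With the tool pointing down it reaches from about 0.375 to 0.9 m from the base axis. Payload 3.1 kg.
Tool frame: the origin (TCP) lies on the centre line of the jaws, within the pads' length; the fingertips stand 19 mm ahead of it and the grasp point (between the pads) is the TCP; y points along the fingers, x is the direction in which the jaws open and shut, and the axes are right-handed (so a half turn about y gives the same grasp; the last joint's range is limited). The gripper opens to 85 mm and grips with 20 to 120 N. Pads are 22 mm wide; open, the fingers measure 114 mm over their backs; the gripper's body (76 mm by 85 mm) begins 54 mm behind the grasp point. The pads swing forward as they close: fully open they stand 13 mm farther back than shut.
Start: joints at [-1.407, 0.527, 1.433, -0, 1.181, -0.178], TCP at [0.21, -0.589, 0.25] pointing down, gripper open.
Joint ranges: [-3.08, 3.08], [-0.75, 2.2], [0.22, 2.44], [-1.43, 4.57], [0, 2.65], [-2.85, 2.85]. Speed limits (rad/s): [2.79, 2.79, 3.14, 3.14, 3.14, 3.14].

INTERFACE

Orientations are given as a unit quaternion [x, y, z, w].
In Python, from station import * gives the robot as it stands.
- The arm moves only by the tool step_arm, never from a script. Its argument "moves" is a list of rows, each a list of 7 numbers: the turn, a rotation vector about the tool's x, y, z in rad, then the shift along the tool's x, y, z in cm, then the closure, from -1 (fully open) to 1 (shut). A call has 1 to 12 rows; each row is the pose to reach, as a shift and turn from the pose measured when the call began, along the tool's axes at that moment; what a row does not reach only later rows make up. A row lasts 1/8 s, in which the tool goes at most 62.5 mm and 10.7 degrees, less where a joint would pass 70% of its speed; a pose out of reach is approached as far as the arm can. A call with a gripper value outside its range is refused whole. The fingers move at their own pace and stop on an object; "grip_force" is the grip in N (left out, the last holds). Time passes only in rows, so rows that repeat a pose let the fingers close. It gives the time, the measured TCP pose, the force and the opening at its end, in the units of the state.
- sense(): the state, without advancing time (a new reading comes with each control period).
- snapshot(name): name is "side" or "top"; returns a dict with "frame" (480x640x3 uint8, red, green, blue), "z_map" (480x640 float32, m along the optical axis (not along the pixel's ray), 0 where there is no reading), "vfov" (degrees; the focal length in pixels is half the picture's height over the tangent of half this angle, whatever the lens; pixels are square), "cx", "cy" (the principal point, pixels), "dist" ([k1, k2, p1, p2, k3] as OpenCV has them; the pictures are not rectified), "xyz" and "orientation" of the camera in the world. Camera axes: x right, y down, z forward; pixel columns grow to the right and rows downward; lengths in m; the calibration is good to about 2 mm. A picture is of the moment at which its call begins.
- sign_off(): hands the job in, once; it reports no verdict.
The state is a dict: "t": time; "q": joint angles; "qd": joint speeds; "tau": joint torques, N m; "tcp_pos": TCP position; "tool_rot": TCP orientation; "force": force on the tool from outside, world axes, zero at the start; "ft_torque": the same for the moment, N m; "finger_gap": opening from 0.0 (shut) to 1.0 (fully open).
Only numpy, scipy, OpenCV 4.12 (cv2) and the standard library are available. Lean on these libraries where they do the work, as an engineer would, in place of code of your own. Each camera call takes 0.05 s, during which the arm holds its last target.

## Working session

There is one attempt and no reset: what is moved stays moved. The work goes in short steps, Python scripts to look and compute and a tool call to move; the robot and the scene stay as the last step left them, time stands still between calls to the robot, and variables do not carry over. Pictures are saved under pics/ and viewed, and the job is handed in when it is done.

Besides the shell and the picture viewer there is one more tool, called after "Emit:" in YAML: its name, and indented under it one key for each argument. step_arm: Moves the arm, as the interface text tells. Its arguments: {"type":"object","properties":{"moves":{"type":"array","items":{"type":"array","items":{"type":"number"}}},"grip_force":{"type":"number"}},"required":["moves"]}

```bash
mkdir -p pics; ls; cat > h.py <<'E'
from station import *
import numpy as np, cv2
from scipy.spatial.transform import Rotation as R
def snap(n,fn=None):
    s=snapshot(n)
    if fn: cv2.imwrite('pics/'+fn,s['frame'][:,:,::-1])
    np.save('pics/'+n+'.npy',s,allow_pickle=True)
    return s
def last(n): return np.load('pics/'+n+'.npy',allow_pickle=True).item()
def pts(s,uv,z=None):
    uv=np.array(uv,float).reshape(-1,2); f=240/np.tan(np.radians(s['vfov'])/2)
    K=np.array([[f,0,s['cx']],[0,f,s['cy']],[0,0,1]])
    n=cv2.undistortPoints(uv.reshape(-1,1,2),K,np.array(s['dist'],float)).reshape(-1,2)
    d=np.c_[n,np.ones(len(n))]; M=R.from_quat(s['orientation']).as_matrix()
    if z is None:
        zz=np.array([s['z_map'][int(round(v)),int(round(u))] for u,v in uv]); 
        return (d*zz[:,None])@M.T+s['xyz']
    w=d@M.T; t=(z-s['xyz'][2])/w[:,2]; return w*t[:,None]+s['xyz']
def proj(s,P):
    f=240/np.tan(np.radians(s['vfov'])/2)
    K=np.array([[f,0,s['cx']],[0,f,s['cy']],[0,0,1]])
    M=R.from_quat(s['orientation']).as_matrix()
    return cv2.projectPoints((np.atleast_2d(P)-s['xyz'])@M,np.zeros(3),np.zeros(3),K,np.array(s['dist'],float))[0].reshape(-1,2)
def crop(s,x0,y0,x1,y1,k,fn):
    cv2.imwrite('pics/'+fn,cv2.resize(s['frame'][y0:y1,x0:x1,::-1],None,fx=k,fy=k,interpolation=cv2.INTER_CUBIC))
E
python3 - <<'E'
from h import *
for n in('side','top'):
    s=snap(n,n+'0.png'); print(n,s['vfov'],s['cx'],s['cy'],s['dist'],s['xyz'],R.from_quat(s['orientation']).as_matrix().round(2).tolist())
st=sense(); print(st)
E
```

```text
pics
side 43.95935350843229 328.66770441819864 232.7998518176556 [-0.02905513  0.          0.          0.          0.        ] [0.53109626 0.94900687 0.8255971 ] [[-1.0, -0.05, 0.03], [-0.06, 0.61, -0.79], [0.02, -0.79, -0.62]]
top 47.131214706205206 326.7913354151335 230.252276750497 [-0.10485322  0.          0.          0.          0.        ] [0.45066889 0.01160032 1.45672413] [[-0.01, -1.0, 0.09], [-1.0, 0.01, 0.02], [-0.02, -0.09, -1.0]]
{'t': 0.1, 'q': array([-1.40753221e+00,  5.28389185e-01,  1.43380246e+00,  8.90671071e-06,
        1.18137978e+00, -1.78512631e-01]), 'qd': array([ 0.00128171, -0.00080587, -0.00485643,  0.00092336, -0.00120792,
       -0.00058783]), 'tau': array([-5.65175142e-04, -4.43305278e+01, -1.78586537e+01, -1.61517310e-04,
        3.83830353e-03,  1.24045908e-05]), 'tcp_pos': array([ 0.20939688, -0.58822543,  0.24941261]), 'tool_rot': array([-0.5772445 ,  0.40817773, -0.40720006,  0.57824548]), 'force': array([ 1.1049823 , -0.735354  ,  0.40937371]), 'ft_torque': array([ 0.00140822,  0.02402747, -0.05805308]), 'finger_gap': 1.0000234957646583}
```

View pics/top0.png

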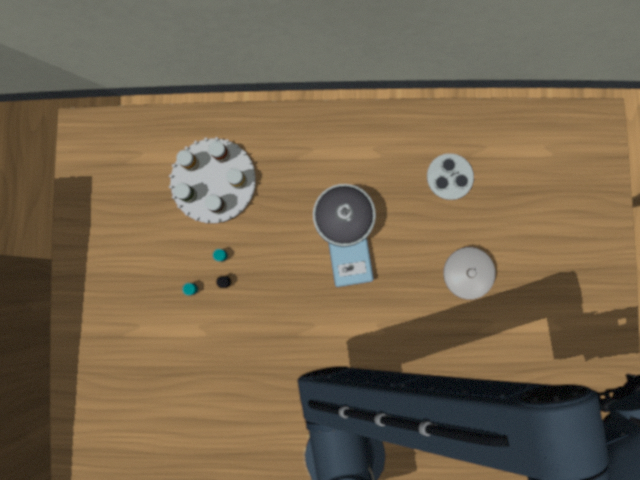

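View pics/side0.png

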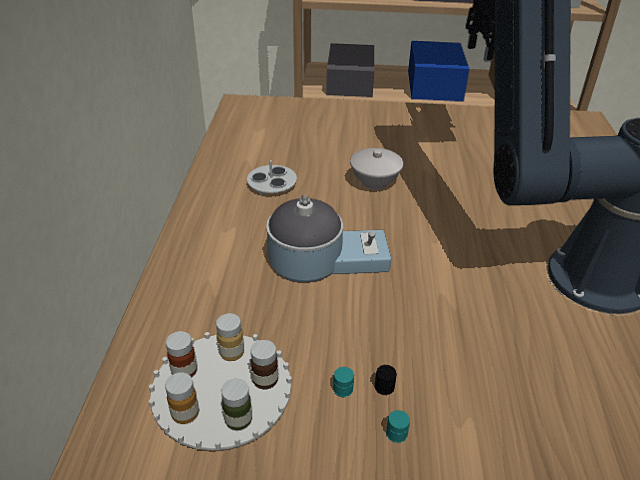

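Three cylinders in the top view: black at (223,281), turquoise at (220,255) and (190,288). The black one fits the description. The side view shows it at (386,380). The cooker is at (344,213) with its deck and toggle at (350,268). I'll check enlarged crops next.

```bash
python3 - <<'E'
from h import *
s=last('side');t=last('top')
a=cv2.resize(s['frame'][180:290,250:400,::-1],None,fx=5,fy=5,interpolation=cv2.INTER_CUBIC); cv2.imwrite('pics/sc.png',a)
crop(s,320,350,420,450,6,'sk.png')
crop(t,300,170,400,295,4.8,'tc.png') if 0 else cv2.imwrite('pics/tc.png',cv2.resize(t['frame'][175:295,300:400,::-1],None,fx=5,fy=5,interpolation=cv2.INTER_CUBIC))
cv2.imwrite('pics/tk.png',cv2.resize(t['frame'][240:300,175:245,::-1],None,fx=8,fy=8,interpolation=cv2.INTER_CUBIC))
E
```

```text
(no output)
```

View pics/sc.png

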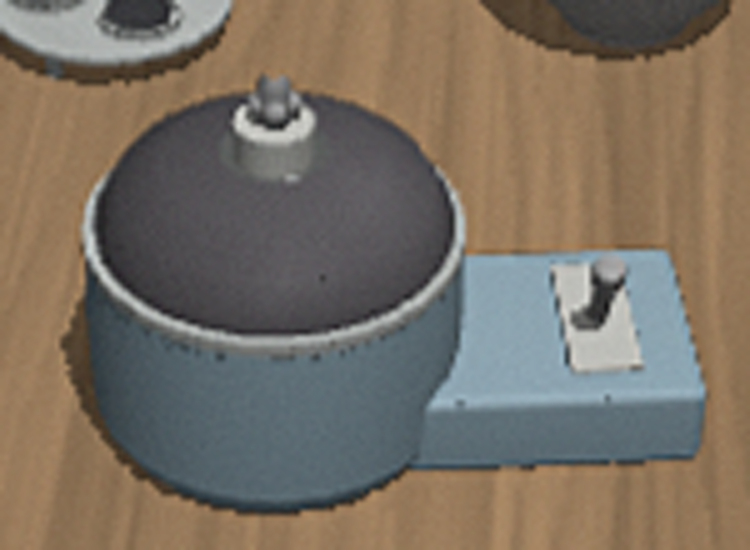

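View pics/sk.png

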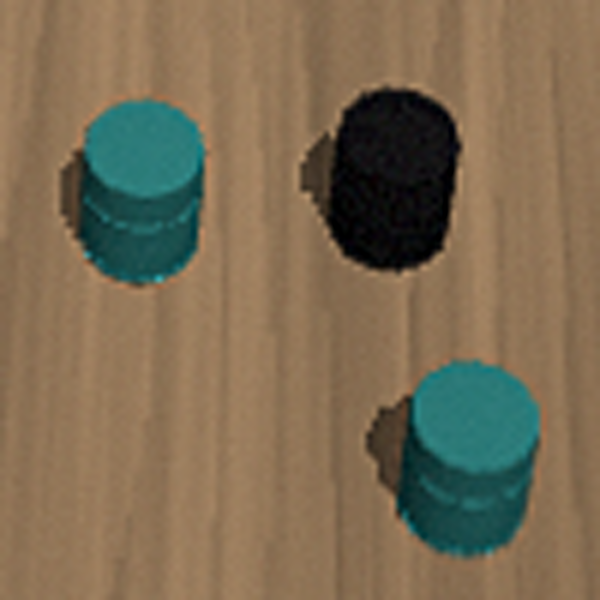

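View pics/tc.png

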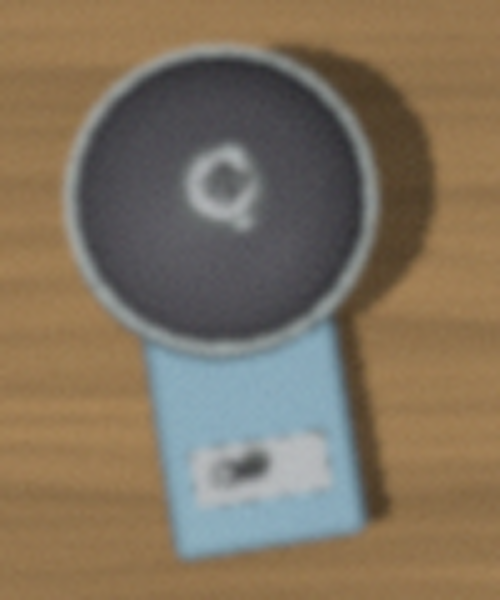

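View pics/tk.png

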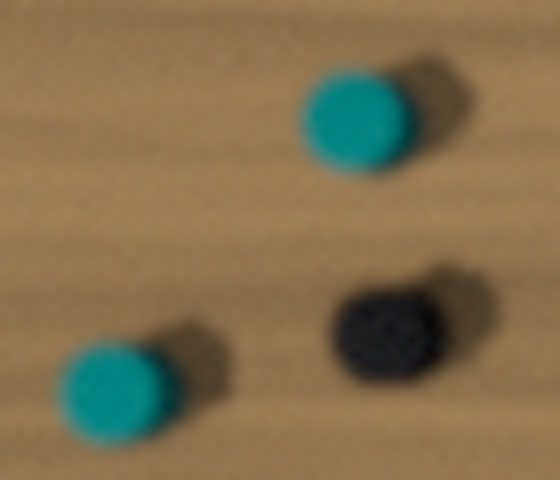

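```bash
cat > m.py <<'E'
from h import *
def U(c,x0,y0,k): 
    c=np.array(c,float).reshape(-1,2); return (c+.5)/k-.5+[x0,y0]
s=last('side');t=last('top')
print('knob top side',pts(s,U([395,138],320,350,6),0.04))
# depth cloud for the black
for n,c in(('side',s),('top',t)):
    z=c['z_map']; v,u=np.mgrid[0:480,0:640]
    P=pts(c,np.c_[u.ravel(),v.ravel()]); F=c['frame'].reshape(-1,3).astype(int)
    m=(F.max(1)<45)&(z.ravel()>0)
    reg=(u.ravel()>365)&(u.ravel()<405)&(v.ravel()>355)&(v.ravel()<400) if n=='side' else (u.ravel()>210)&(u.ravel()<240)&(v.ravel()>268)&(v.ravel()<295)
    Q=P[m&reg]; Tp=Q[np.abs(Q[:,2]-.04)<.004]
    print(n,len(Q),len(Tp),Tp.mean(0),(Tp.max(0)+Tp.min(0))/2,np.ptp(Tp,axis=0))
print('boss side',pts(s,U([[273,122],[232,122],[315,122]],250,180,5),0.147), 'stud tip',pts(s,U([273,80],250,180,5),.169))
print('boss top',pts(t,U([222,182],300,175,5),.147))
print('rim top',pts(t,U([[64,200],[378,200],[222,43],[222,355]],300,175,5),.095))
print('deck top corners topview',pts(t,U([[180,558],[363,525],[150,350],[335,325]],300,175,5),.04))
print('deck side corners',pts(s,U([[668,252],[703,388],[425,404]],250,180,5),.04))
print('tip side',pts(s,U([610,268],250,180,5),.04+.05*np.cos(.45)), 'pivot',pts(s,U([588,320],250,180,5),.04))
print('plate side',pts(s,U([[553,268],[620,264],[643,364],[575,370]],250,180,5),.04))
print('plate top',pts(t,U([[192,452],[325,430],[328,485],[197,507]],300,175,5),.04))
E
python3 m.py
```

```text
knob top side [[0.45538427 0.31172166 0.04      ]]
side 528 274 [0.45468918 0.31394387 0.04101685] [0.45455069 0.31373247 0.04006488] [0.03304281 0.03419035 0.00772672]
top 114 74 [0.45358168 0.30740843 0.03999076] [0.45449715 0.30723446 0.03994094] [0.02334816 0.02750371 0.00759773]
boss side [[ 0.61842575 -0.00677216  0.147     ]
 [ 0.63452156 -0.00534659  0.147     ]
 [ 0.60192125 -0.00823506  0.147     ]] stud tip [[ 0.61811492 -0.00396739  0.169     ]]
boss top [[ 0.61921878 -0.00668668  0.147     ]]
rim top [[ 0.61810054  0.071515    0.095     ]
 [ 0.6156856  -0.08496239  0.095     ]
 [ 0.69615349 -0.00857656  0.095     ]
 [ 0.53950584 -0.00601307  0.095     ]]
deck top corners topview [[ 0.43909689  0.01644932  0.04      ]
 [ 0.45464236 -0.07766282  0.04      ]
 [ 0.54622203  0.03037259  0.04      ]
 [ 0.557738   -0.06527562  0.04      ]]
deck side corners [[ 0.45318324 -0.07554535  0.04      ]
 [ 0.44025701  0.01458407  0.04      ]
 [ 0.55328848  0.03402152  0.04      ]]
tip side [[ 0.48134242 -0.00416098  0.08502236]] pivot [[ 0.48757225 -0.02573139  0.04      ]]
plate side [[ 0.50280549 -0.0600097   0.04      ]
 [ 0.47400954 -0.06528134  0.04      ]
 [ 0.46469516  0.00126977  0.04      ]
 [ 0.49273529  0.00747523  0.04      ]]
plate top [[ 0.49333997  0.00949227  0.04      ]
 [ 0.503659   -0.05907984  0.04      ]
 [ 0.47539629 -0.06009153  0.04      ]
 [ 0.46508149  0.00734447  0.04      ]]
```

Black is the plain cylinder (the turquoise ones have a ring groove), at about (0.455, 0.312). The boss is at about (0.6187, -0.0067). The deck front centre gives a yaw of about 0.138 and a pivot at (0.485, -0.025), and the tip measured at (0.481, -0.004, 0.085) fits leaning +y. Next I'll check with an overlay and work out the moves.

```bash
cat > g.py <<'E'
from h import *
ax=np.array([.6187,-.0067]); yaw=.138
cx=np.array([np.cos(yaw),np.sin(yaw)]); cy=np.array([-cx[1],cx[0]])
piv=ax-.135*cx
def circ(c,r,z): 
    a=np.linspace(0,2*np.pi,60); return np.c_[c[0]+r*np.cos(a),c[1]+r*np.sin(a),np.full(60,z)]
def go(target,yawx,now=None):
    "target TCP, tool y down, tool x at yawx (mod pi). prints rotvec & shift cm"
    st=sense(); T=R.from_quat(st['tool_rot'])
    best=None
    for k in(0,np.pi):
        X=np.array([np.cos(yawx+k),np.sin(yawx+k),0]);Y=np.array([0,0,-1.]);Z=np.cross(X,Y)
        W=R.from_matrix(np.c_[X,Y,Z]); r=(T.inv()*W).as_rotvec()
        if best is None or np.linalg.norm(r)<np.linalg.norm(best): best=r
    d=T.inv().apply(np.array(target)-st['tcp_pos'])*100
    print('turn',best.round(3),'shift cm',d.round(2)); return best,d
E
python3 - <<'E'
from g import *
s=last('side');t=last('top')
k=np.array([.4548,.3115])
for n,c,box,f in(('s',s,(250,180,400,290),5),('t',t,(300,175,400,295),5),('sk',s,(320,350,420,450),6),('tk',t,(175,240,245,300),8)):
    im=cv2.resize(c['frame'][box[1]:box[3],box[0]:box[2],::-1],None,fx=f,fy=f,interpolation=cv2.INTER_CUBIC)
    p3=lambda a,b,z:np.r_[piv+a*cx+b*cy,z]
    L=[circ(ax,.016,.147),circ(ax,.078,.095),np.array([p3(-.04,-.05,.04),p3(-.04,.05,.04),p3(.05,.05,.04),p3(.05,-.05,.04)]),np.array([p3(0,0,.04),p3(0,.0217,.085)]),circ(k,.017,.04),circ(k,.017,0)]
    for l in L:
        q=(proj(c,l)-[box[0],box[1]]+.5)*f-.5
        cv2.polylines(im,[np.round(q).astype(np.int32)],False,(0,0,255),1)
    cv2.imwrite(f'pics/ov_{n}.png',im)
a=cv2.imread('pics/ov_s.png');b=cv2.imread('pics/ov_t.png')
a=cv2.resize(a,(550,403)); b=cv2.resize(b,(250,300)); o=np.zeros((403,800,3),np.uint8);o[:,:550]=a;o[:300,550:]=b
cv2.imwrite('pics/ov1.png',o)
a=cv2.resize(cv2.imread('pics/ov_sk.png'),(400,400)); b=cv2.resize(cv2.imread('pics/ov_tk.png'),(400,343)); o=np.zeros((400,800,3),np.uint8);o[:,:400]=a;o[:343,400:]=b
cv2.imwrite('pics/ov2.png',o)
print(R.from_quat(sense()['tool_rot']).as_matrix().round(3), piv,cy)
for p in ([344,375],[398,420]): print(pts(s,p,.04))
E
```

```text
[[ 0.335 -0.     0.942]
 [-0.942  0.002  0.335]
 [-0.002 -1.     0.   ]] [ 0.48498343 -0.02527092] [-0.1375624  0.9904931]
[[0.52370327 0.32176244 0.04      ]]
[[0.43760685 0.40200797 0.04      ]]
```

View pics/ov1.png

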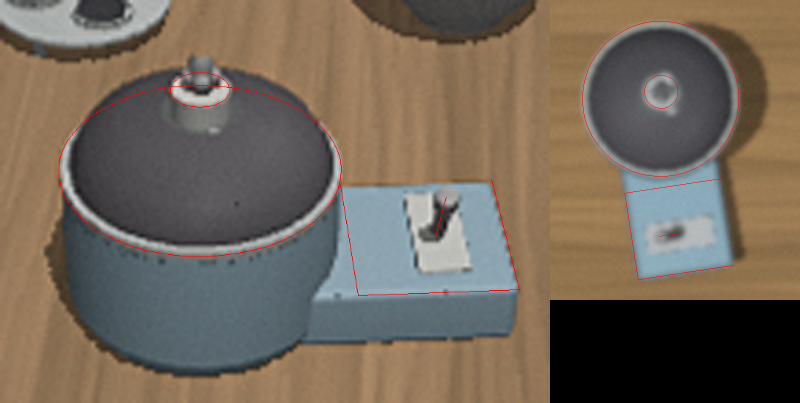

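View pics/ov2.png

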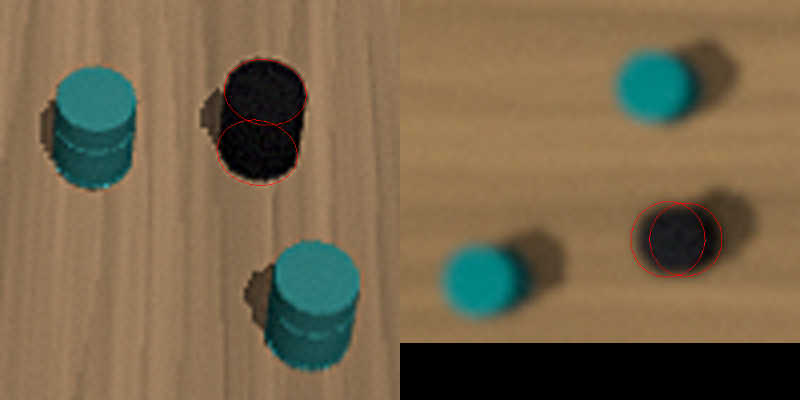

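Both overlays agree to about 2 mm. Toggle first: close the fingers and go to its +y side.

```bash
python3 - <<'E'
from g import *
yx=np.arctan2(-cy[1],-cy[0])
go(np.r_[piv+.065*cy,.2],yx)
E
```

```text
turn [-0.     0.204 -0.002] shift cm [-50.16   5.06  46.15]
```

Emit:
step_arm:
  moves:
    - [0,0.05,0,-10,1,9.2,1]
    - [0,0.1,0,-20,2,18.4,1]
    - [0,0.15,0,-30,3,27.6,1]
    - [0,0.204,0,-40,4,36.8,1]
    - [0,0.204,0,-50.16,5,46.15,1]
    - [0,0.204,0,-50.16,5,46.15,1]
    - [0,0.204,0,-50.16,5,46.15,1]
    - [0,0.204,0,-50.16,5,46.15,1]
    - [0,0.204,0,-50.16,5,46.15,1]
    - [0,0.204,0,-50.16,5,46.15,1]
    - [0,0.204,0,-50.16,5,46.15,1]
    - [0,0.204,0,-50.16,5,46.15,1]
  grip_force: 40

```text
t: 1.6
tcp_pos: [0.4767, 0.0428, 0.2001]
tool_rot: [-0.534, 0.463, -0.462, 0.535]
force: [-0.6, 0.3, 0.2]
finger_gap: -0.0
```

```bash
python3 - <<'E'
from g import *
yx=np.arctan2(-cy[1],-cy[0])
go(np.r_[piv+.065*cy,.088],yx); st=sense(); print(st['t'],st['tcp_pos'],st['force'],st['finger_gap'],(st['tcp_pos'][:2]-piv)@cy)
snap('side','side1.png')
E
```

```text
turn [-0.     0.007 -0.003] shift cm [ 0.38 11.21 -0.12]
1.6 [0.47670947 0.04277583 0.20011482] [-0.59676687  0.26574017  0.19282078] -0.00043309487389649106 0.06853802491928755
```

View pics/side1.png

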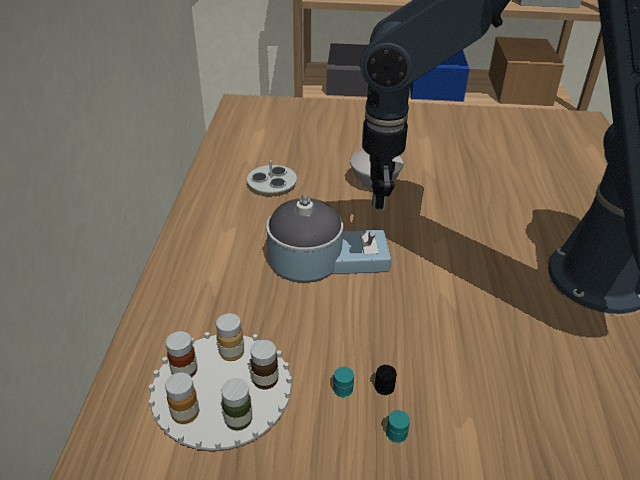

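Emit:
step_arm:
  moves:
    - [0,0,0,0,5.5,-0.1,1]
    - [0,0,0,0,11.2,-0.1,1]
    - [0,0,0,0,11.2,-0.1,1]
    - [0,0,0,0,11.2,-0.1,1]
    - [0,0,0,1.5,11.2,-0.1,1]
    - [0,0,0,2.5,11.2,-0.1,1]
    - [0,0,0,3.3,11.2,-0.1,1]
    - [0,0,0,4.0,11.2,-0.1,1]
    - [0,0,0,4.7,11.2,-0.1,1]
    - [0,0,0,5.3,11.2,-0.1,1]
    - [0,0,0,5.3,11.2,-0.1,1]

```text
t: 3.02
tcp_pos: [0.4825, -0.0119, 0.0878]
tool_rot: [-0.534, 0.464, -0.462, 0.534]
force: [-0.7, 0.1, -0.2]
finger_gap: -0.001
```

```bash
python3 - <<'E'
from g import *
s=snap('side'); st=sense(); print((st['tcp_pos'][:2]-piv)@cy, (st['tcp_pos'][:2]-piv)@cx)
crop(s,290,130,430,280,4,'s2.png')
E
```

```text
0.013941526809558059 -0.000771486948068838
```

View pics/s2.png

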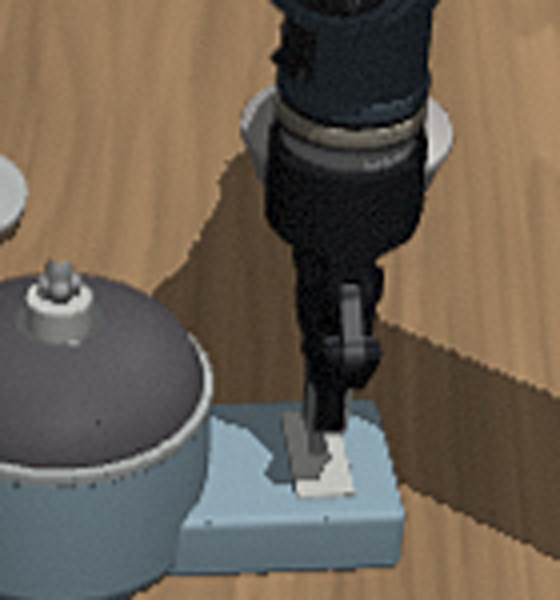

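Emit:
step_arm:
  moves:
    - [0,0,0,0.5,0,0,1]
    - [0,0,0,1.0,0,0,1]
    - [0,0,0,1.2,0,0,1]
    - [0,0,0,1.2,0,0,1]
    - [0,0,0,-2,0,0,1]
    - [0,0,0,-4.5,0,0,1]
    - [0,0,0,-5.5,0,0,1]
    - [0,0,0,-7.5,-5,0,1]
    - [0,0,0,-7.5,-10,0,1]
    - [0,0,0,-7.5,-10,0,1]
    - [0,0,0,-7.5,-10,0,1]

```text
t: 4.45
tcp_pos: [0.4716, 0.0621, 0.1878]
tool_rot: [-0.534, 0.464, -0.462, 0.534]
force: [0.1, -0.2, -0.6]
finger_gap: 0.001
```

```bash
python3 - <<'E'
from g import *
s=snap('side'); st=sense(); print((st['tcp_pos'][:2]-piv)@cy, (st['tcp_pos'][:2]-piv)@cx)
crop(s,290,130,430,280,4,'s3.png')
s=snap('top'); crop(s,300,175,400,295,5,'t3.png')
E
```

```text
0.08848119700442975 -0.0017447909058518386
```

View pics/s3.png

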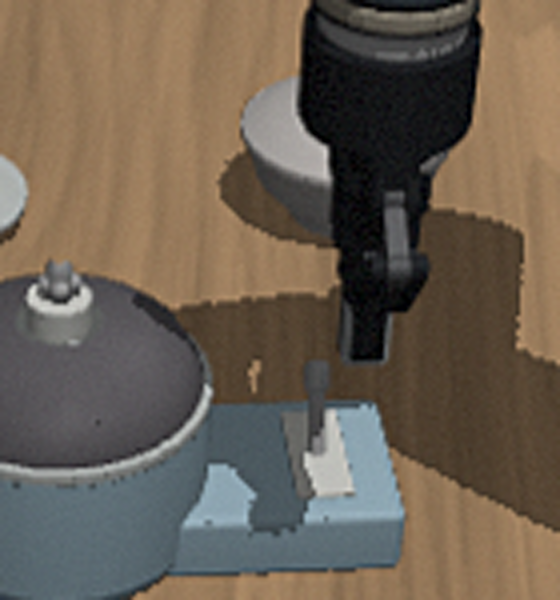

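```bash
python3 - <<'E'
from g import *
s=last('side')
for n,b,z in(('off',-.0217,.085),('up',0,.09),('on',.0217,.085)): print(n,((proj(s,np.r_[piv+b*cy,z])-[290,130]+.5)*4-.5).round(0))
# knob grasp: direction options
k=np.array([.4548,.3115]); A=np.array([.5237,.3218]);B=np.array([.4376,.402])
for v in(A-k,B-k): print(np.degrees(np.arctan2(v[1],v[0])),np.linalg.norm(v))
go([.4548,.3115,.12],np.radians(-40)); go([.4548,.3115,.12],np.radians(-82))
print(sense()['q'])
E
```

```text
off [[315. 363.]]
up [[321. 381.]]
on [[327. 415.]]
8.502298690820417 0.06966562997633775
100.76102227669831 0.09211997611810374
turn [ 0.003 -0.731 -0.004] shift cm [-24.89   6.74   1.96]
turn [ 0.004  0.002 -0.003] shift cm [-24.89   6.74   1.96]
[-0.1055866   0.42876195  1.86396368  0.00217921  0.85362927  1.32205642]
```

The toggle's tip is at crop (317,362), which matches the predicted off position (315,363), so the switch is off. Now to go above the knob.

Emit:
step_arm:
  moves:
    - [0,0,0,-6,0,0.5,-0.3]
    - [0,0,0,-12,1,1,-0.3]
    - [0,0,0,-18,3,1.5,-0.3]
    - [0,0,0,-24.9,5,2,-0.3]
    - [0,0,0,-24.9,6.7,2,-0.3]
    - [0,0,0,-24.9,6.7,2,-0.3]
    - [0,0,0,-24.9,6.7,2,-0.3]
    - [0,0,0,-24.9,6.7,2,-0.3]

```text
t: 5.55
tcp_pos: [0.456, 0.3103, 0.121]
tool_rot: [0.534, -0.466, 0.462, -0.533]
force: [0.2, 0.4, 0.7]
finger_gap: 0.649
```

```bash
python3 - <<'E'
from g import *
st=sense(); print(st['tcp_pos'],st['finger_gap'])
go([.4548,.3115,.024],np.radians(-82))
s=snap('side'); print(proj(s,[[.4548,.3115,.04],st['tcp_pos']]))
crop(s,300,270,450,450,3.3,'s4.png')
E
```

```text
[0.45597339 0.31027688 0.12101901] 0.6492018432747614
turn [ 0.004 -0.    -0.003] shift cm [-0.11  9.7  -0.07]
[[385.76714209 372.49732669]
 [389.25237846 338.82565118]]
```

View pics/s4.png

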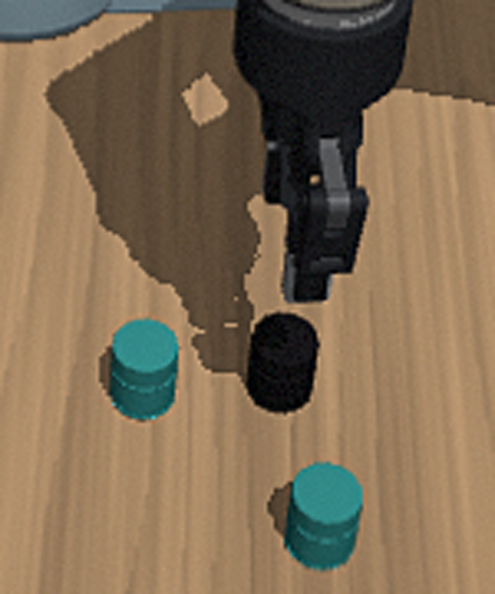

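Position checks out. Descend and grip.

Emit:
step_arm:
  moves:
    - [0,0,0,-0.11,4,-0.1,-0.3]
    - [0,0,0,-0.11,8,-0.1,-0.3]
    - [0,0,0,-0.11,9.7,-0.1,-0.3]
    - [0,0,0,-0.11,9.7,-0.1,-0.3]
    - [0,0,0,-0.11,9.7,-0.1,-0.3]
    - [0,0,0,-0.11,9.7,-0.1,1]
    - [0,0,0,-0.11,9.7,-0.1,1]
    - [0,0,0,-0.11,9.7,-0.1,1]
    - [0,0,0,-0.11,9.7,-0.1,1]
    - [0,0,0,-0.11,9.7,-0.1,1]
    - [0,0,0,-0.11,9.7,-0.1,1]
    - [0,0,0,-0.11,9.7,-0.1,1]
  grip_force: 60

```text
t: 7.1
tcp_pos: [0.4554, 0.3121, 0.0257]
tool_rot: [-0.533, 0.465, -0.463, 0.534]
force: [-0.4, -0.9, 5.6]
finger_gap: 0.384
```

```bash
python3 - <<'E'
from g import *
st=sense(); print(st['tcp_pos'],st['finger_gap'],st['force'])
s=snap('side'); crop(s,300,270,450,450,3.3,'s5.png')
E
```

```text
[0.45543508 0.31206027 0.02574217] 0.38359605721172213 [-0.39502509 -0.85790764  5.64767931]
```

View pics/s5.png

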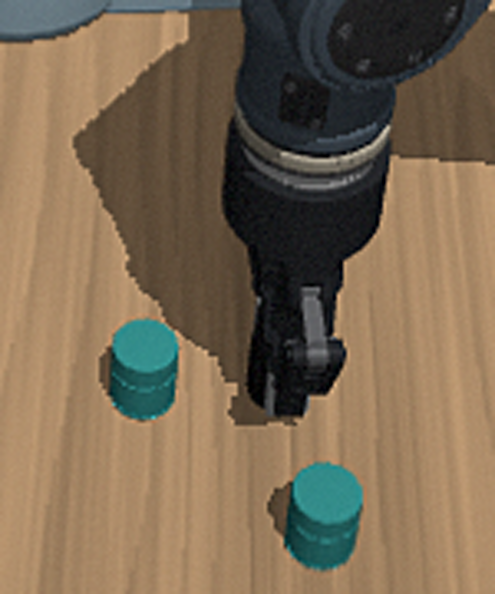

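Emit:
step_arm:
  moves:
    - [0,0,0,0,-2,0,1]
    - [0,0,0,0,-6,0,1]
    - [0,0,0,0,-12,0,1]
    - [0,0,0,0,-18,0,1]
    - [0,0,0,0,-20.5,0,1]
    - [0,0,0,0,-20.5,0,1]
    - [0,0,0,0,-20.5,0,1]

```text
t: 8.02
tcp_pos: [0.4546, 0.311, 0.2299]
tool_rot: [-0.534, 0.465, -0.463, 0.534]
force: [-1.0, 0.9, -0.0]
finger_gap: 0.384
```

```bash
python3 - <<'E'
from g import *
st=sense(); print(st['tcp_pos'],st['finger_gap'],st['force'],st['q'])
yx=np.arctan2(-cy[1],-cy[0])
go([ax[0],ax[1],.23],np.radians(-82))
s=snap('side'); crop(s,300,170,450,350,3.3,'s6.png')
E
```

```text
[0.45463428 0.31099821 0.22988943] 0.3842061489211288 [-0.97373801  0.9013235  -0.04995961] [0.39524006 0.45409355 1.6415802  0.00404891 1.04733651 1.82412813]
turn [ 0.002  0.    -0.003] shift cm [33.75 -0.14 11.82]
```

View pics/s6.png

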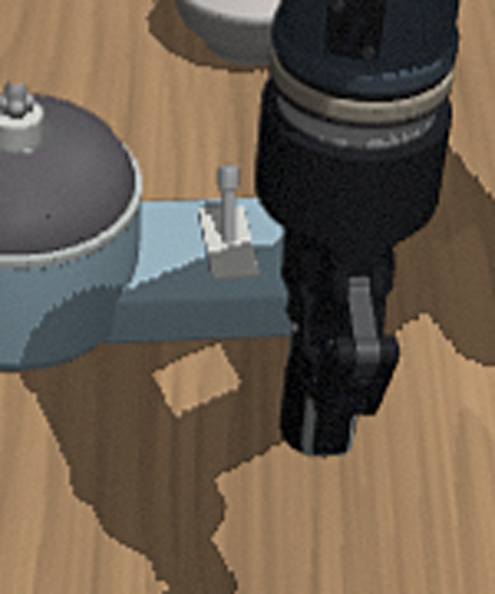

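```bash
cat > ov.py <<'E'
from g import *
import sys
def ov(n,c,center,under,box,f,fn,extra=[]):
    im=cv2.resize(c['frame'][box[1]:box[3],box[0]:box[2],::-1],None,fx=f,fy=f,interpolation=cv2.INTER_CUBIC)
    im=np.clip(255*(im/255.)**.45,0,255).astype(np.uint8); raw=im.copy()
    for l in [circ(center,.017,under),circ(center,.017,under+.04)]+extra:
        q=(proj(c,l)-[box[0],box[1]]+.5)*f-.5
        cv2.polylines(im,[np.round(q).astype(np.int32)],False,(0,0,255),1)
    cv2.imwrite('pics/'+fn,np.hstack([raw,im]))
E
python3 - <<'E'
from ov import *
s=last('side'); p=sense()['tcp_pos']
ov('side',s,p[:2],p[2]-.0257,(375,265,430,320),7,'s7.png')
E
```

```text
(no output)
```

View pics/s7.png

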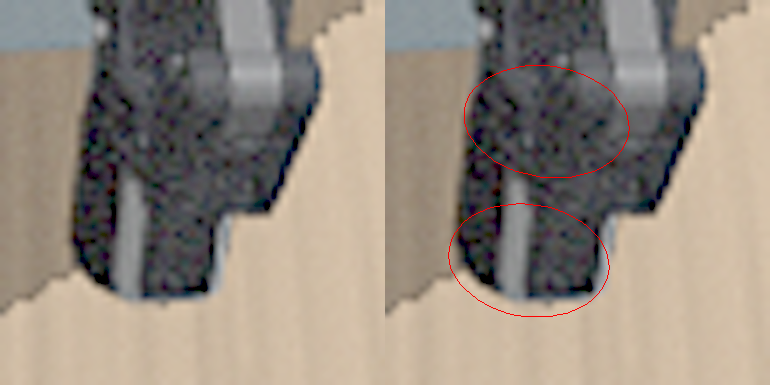

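The knob is held. Next, above the stud, where I'll compare knob and stud in the same pictures.

Emit:
step_arm:
  moves:
    - [0,0,0,4,-0.5,1.4,1]
    - [0,0,0,9,-0.5,3.2,1]
    - [0,0,0,14,-0.5,4.9,1]
    - [0,0,0,19,-0.5,6.7,1]
    - [0,0,0,24,-0.5,8.4,1]
    - [0,0,0,29,-0.3,10.2,1]
    - [0,0,0,32,-0.1,11.2,1]
    - [0,0,0,33.75,-0.1,11.8,1]
    - [0,0,0,33.75,-0.1,11.8,1]
    - [0,0,0,33.75,-0.1,11.8,1]
    - [0,0,0,33.75,-0.1,11.8,1]

```text
t: 9.45
tcp_pos: [0.6177, -0.0054, 0.229]
tool_rot: [0.534, -0.465, 0.462, -0.534]
force: [0.5, 0.9, -0.4]
finger_gap: 0.386
```

```bash
python3 - <<'E'
from ov import *
p=sense()['tcp_pos'];print(p, sense()['t'])
s=snap('side','s8f.png'); e=[circ(ax,.016,.147)]
ov('side',s,p[:2],p[2]-.0257,(280,165,335,220),7,'s8.png',e)
s=snap('top','t8f.png'); print(proj(s,[p,[*ax,.147]]))
E
```

```text
[ 0.61768753 -0.00537105  0.22903809] 9.45
[[343.85842163 207.02069239]
 [344.00910199 211.21453171]]
```

View pics/s8.png

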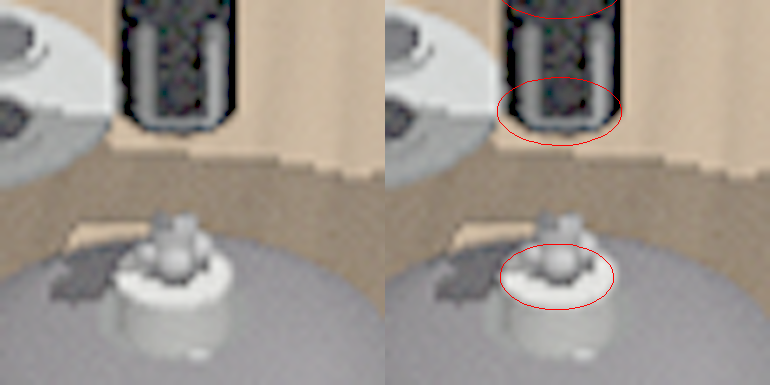

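View pics/t8f.png

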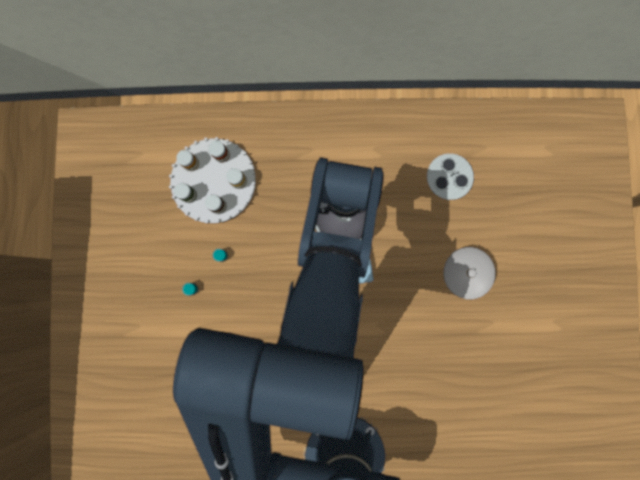

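View pics/s8f.png

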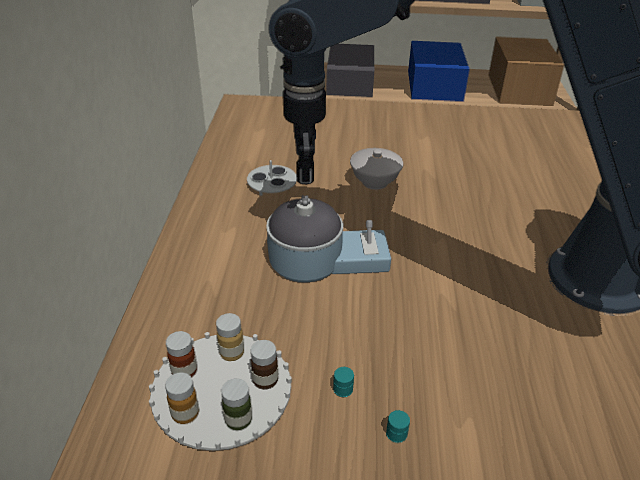

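```bash
python3 - <<'E'
from ov import *
from scipy.optimize import least_squares
s=snap('side'); p=sense()['tcp_pos']; print(p)
v,u=np.mgrid[180:215,290:322]; uv=np.c_[u.ravel(),v.ravel()]; P=pts(s,uv); Z=s['z_map'][uv[:,1],uv[:,0]]
P=P.reshape(*u.shape,3)
for r in (181,182,183,184,185):
    print(r,[(int(c),*(P[r-180,c-290]*1000).round(0).astype(int)) for c in range(295,318)])
Q=P.reshape(-1,3)
# boss wall / top
b=Q[(abs(Q[:,2]-.147)<.003)&(np.hypot(*(Q[:,:2]-ax).T)<.03)]; print('bosstop',len(b),b.mean(0),(b.max(0)+b.min(0))/2,np.ptp(b,axis=0))
w=Q[(Q[:,2]<.143)&(Q[:,2]>.135)&(abs(np.hypot(*(Q[:,:2]-ax).T)-.016)<.005)]
f=least_squares(lambda c:np.hypot(w[:,0]-c[0],w[:,1]-c[1])-.016,ax); print('wall',len(w),f.x,np.std(f.fun))
print(proj(s,[[*ax,.147],[*ax,.2],[*p[:2],.2]]))
E
```

```text
[ 0.61813837 -0.00590792  0.2292767 ]
181 [(295, np.int64(666), np.int64(-280), np.int64(21)), (296, np.int64(667), np.int64(-308), np.int64(3)), (297, np.int64(631), np.int64(2), np.int64(206)), (298, np.int64(629), np.int64(5), np.int64(208)), (299, np.int64(627), np.int64(8), np.int64(210)), (300, np.int64(624), np.int64(17), np.int64(216)), (301, np.int64(622), np.int64(16), np.int64(216)), (302, np.int64(620), np.int64(22), np.int64(220)), (303, np.int64(618), np.int64(25), np.int64(221)), (304, np.int64(616), np.int64(25), np.int64(222)), (305, np.int64(615), np.int64(15), np.int64(215)), (306, np.int64(613), np.int64(15), np.int64(216)), (307, np.int64(611), np.int64(17), np.int64(217)), (308, np.int64(609), np.int64(15), np.int64(216)), (309, np.int64(607), np.int64(13), np.int64(215)), (310, np.int64(606), np.int64(13), np.int64(215)), (311, np.int64(605), np.int64(1), np.int64(207)), (312, np.int64(603), np.int64(0), np.int64(207)), (313, np.int64(624), np.int64(-315), np.int64(1)), (314, np.int64(622), np.int64(-316), np.int64(0)), (315, np.int64(619), np.int64(-319), np.i
[... 4386 characters left out ...]
np.int64(-296), np.int64(1)), (310, np.int64(630), np.int64(-295), np.int64(2)), (311, np.int64(627), np.int64(-294), np.int64(2)), (312, np.int64(625), np.int64(-293), np.int64(3)), (313, np.int64(622), np.int64(-293), np.int64(3)), (314, np.int64(620), np.int64(-295), np.int64(2)), (315, np.int64(617), np.int64(-293), np.int64(4)), (316, np.int64(615), np.int64(-296), np.int64(2)), (317, np.int64(613), np.int64(-297), np.int64(1))]
bosstop 81 [0.6166584  0.00078141 0.14771329] [ 0.61772458 -0.00216561  0.14695468] [0.0303139  0.03080018 0.00589639]
wall 55 [ 0.61836425 -0.00628711] 0.0013653106045227335
[[304.05818201 204.01396626]
 [303.97969994 181.43314642]
 [304.23471625 181.67312789]]
```

```bash
python3 - <<'E'
from g import *
st=sense();print(st['force']); go([.6192,-.0063,.188],np.radians(-82))
E
```

```text
[ 0.93344283 -0.52665738 -0.89965647]
turn [ 0.003  0.002 -0.003] shift cm [0.06 4.13 0.11]
```

Emit:
step_arm:
  moves:
    - [0.003,0.002,-0.003,0.06,0,0.11,1]
    - [0.003,0.002,-0.003,0.06,1,0.11,1]
    - [0.003,0.002,-0.003,0.06,2.5,0.11,1]
    - [0.003,0.002,-0.003,0.06,3,0.11,1]
    - [0.003,0.002,-0.003,0.06,3.4,0.11,1]
    - [0.003,0.002,-0.003,0.06,3.8,0.11,1]
    - [0.003,0.002,-0.003,0.06,4.1,0.11,1]
    - [0.003,0.002,-0.003,0.06,4.1,0.11,1]
  grip_force: 80

```text
t: 10.6
tcp_pos: [0.619, -0.0062, 0.1881]
tool_rot: [0.534, -0.464, 0.464, -0.533]
force: [0.5, 0.4, -0.5]
finger_gap: 0.378
```

```bash
python3 - <<'E'
from ov import *
st=sense();p=st['tcp_pos'];print(p,st['force'],st['ft_torque'],st['finger_gap'])
s=snap('side'); ov('side',s,p[:2],p[2]-.0225,(280,165,335,220),7,'s9.png',[circ(ax,.016,.147)])
E
```

```text
[ 0.61904004 -0.00624717  0.18813595] [ 0.48565231  0.43942275 -0.46755056] [-0.00373792  0.02484146  0.0492396 ] 0.3776216183995898
```

View pics/s9.png

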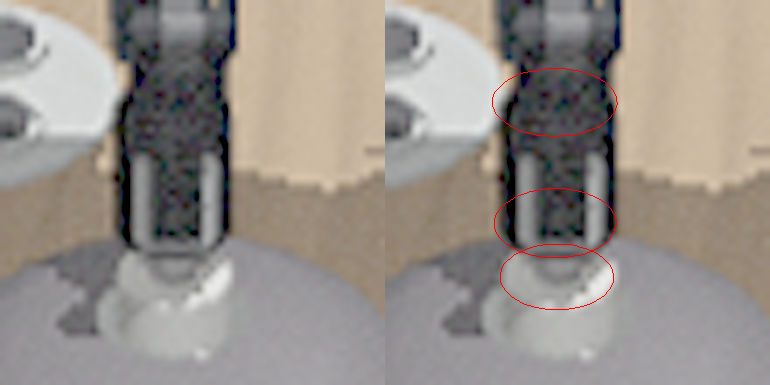

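Emit:
step_arm:
  moves:
    - [0,0,0,0,0.2,-0.04,1]
    - [0,0,0,0,0.4,-0.04,1]
    - [0,0,0,0,0.6,-0.04,1]
    - [0,0,0,0,0.7,-0.04,1]
    - [0,0,0,0,0.7,-0.04,1]

```text
t: 11.28
tcp_pos: [0.6189, -0.0058, 0.1821]
tool_rot: [-0.533, 0.464, -0.464, 0.534]
force: [-1.2, 1.9, 6.0]
finger_gap: 0.379
```

Emit:
step_arm:
  moves:
    - [0,0,0,0,0.15,0,1]
    - [0,0,0,0,0.3,0,1]
    - [0,0,0,0,0.4,0,1]
    - [0,0,0,0,0.4,0,1]

```text
t: 11.78
tcp_pos: [0.6192, -0.0055, 0.1798]
tool_rot: [-0.533, 0.464, -0.464, 0.534]
force: [-2.3, 1.3, 10.2]
finger_gap: 0.382
```

Emit:
step_arm:
  moves:
    - [0,0,0,0,0.15,0,1]
    - [0,0,0,0,0.3,0,1]
    - [0,0,0,0,0.4,0,1]
    - [0,0,0,0,0.4,0,1]

```text
t: 12.28
tcp_pos: [0.6187, -0.0053, 0.1749]
tool_rot: [-0.533, 0.464, -0.464, 0.534]
force: [0.7, 0.1, -2.4]
finger_gap: 0.38
```

```bash
python3 - <<'E'
from ov import *
st=sense();p=st['tcp_pos'];print(p,st['force'],st['ft_torque'],st['finger_gap'])
s=snap('side'); ov('side',s,p[:2],p[2]-.0225,(280,165,335,220),7,'s10.png',[circ(ax,.016,.147)])
E
```

```text
[ 0.61868243 -0.00532188  0.17492863] [ 0.70107684  0.07261667 -2.37418858] [ 0.0876959   0.00158102 -0.01054506] 0.3795517105154497
```

View pics/s10.png

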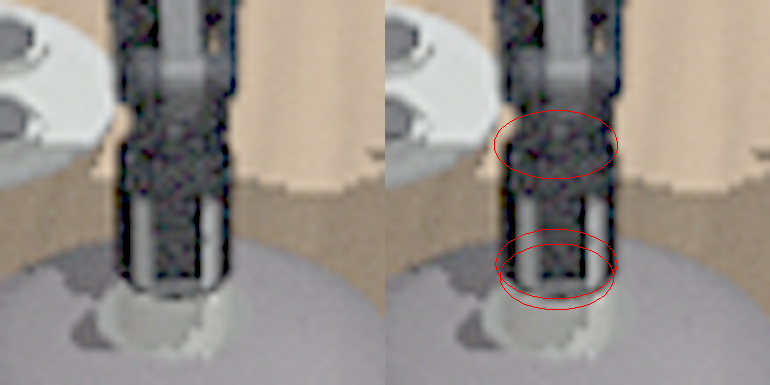

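The balls snapped past: the force fell from +10 N to -2.4 N. Now down to the seat.

Emit:
step_arm:
  moves:
    - [0,0,0,0,0.1,0,1]
    - [0,0,0,0,0.25,0,1]
    - [0,0,0,0,0.4,0,1]
    - [0,0,0,0,0.4,0,1]

```text
t: 12.82
tcp_pos: [0.6188, -0.0056, 0.1716]
tool_rot: [-0.533, 0.464, -0.464, 0.534]
force: [-1.4, -0.2, 6.1]
finger_gap: 0.378
```

Emit:
step_arm:
  moves:
    - [0,0,0,0,0.15,0,1]
    - [0,0,0,0,0.25,0,1]
    - [0,0,0,0,0.25,0,1]
    - [0,0,0,0,0.25,0,1]

```text
t: 13.32
tcp_pos: [0.6188, -0.0055, 0.1704]
tool_rot: [-0.533, 0.464, -0.464, 0.534]
force: [-3.2, 0.2, 7.7]
finger_gap: 0.381
```

```bash
python3 - <<'E'
from ov import *
st=sense();p=st['tcp_pos'];print(p,st['force'],st['ft_torque'],st['finger_gap'])
s=snap('side','s11f.png'); ov('side',s,[.6184,-.0066],.145,(280,165,335,220),7,'s11.png',[])
E
```

```text
[ 0.61882688 -0.00553397  0.17044478] [-3.18608996  0.22774852  7.70040456] [ 0.09646567  0.50883654 -0.03390486] 0.38086761992958856
```

View pics/s11.png

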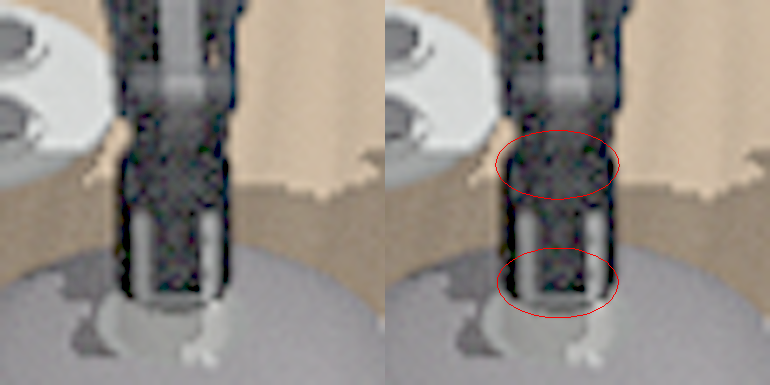

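View pics/s11f.png

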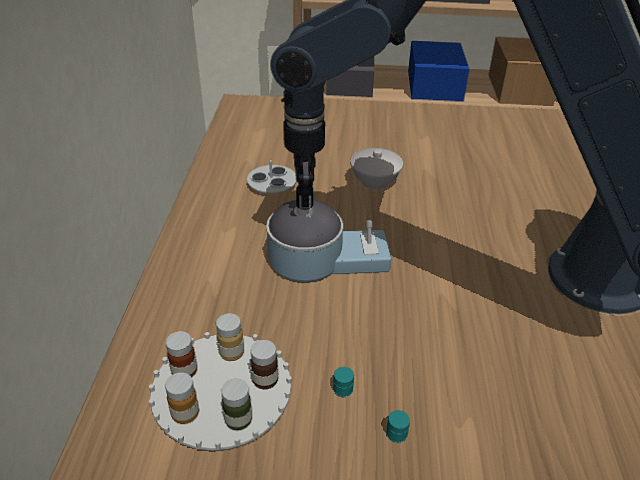

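The bottom edge sits higher in the picture than I'd expect for fully home. I'll look closer before deciding.

```bash
python3 - <<'E'
from ov import *
s=snap('side'); s0=cv2.imread('pics/side0.png')
a=s['frame'][185:225,288:322,::-1]; b=s0[185:225,288:322]; 
f=lambda i:cv2.resize(np.clip(255*(i/255.)**.6,0,255).astype(np.uint8),None,fx=11,fy=11,interpolation=cv2.INTER_NEAREST)
cv2.imwrite('pics/s12.png',np.hstack([f(b),f(a)]))
for c in (300,303,305,307,310):
    col=np.array([[c,r] for r in range(200,222)]); P=pts(s,col)*1000
    print(c,[(int(r),*q.round(0).astype(int).tolist()[1:],int(s['frame'][r,c].mean())) for (_,r),q in zip(col,P)])
print(proj(s,[[.6184,.0094,.145],[.6184,.0094,.147],[.6184,.0104,.145],[.6184,.0104,.149],[.6184,.0094,.128]]))
print(sense()['force'],sense()['tcp_pos'])
E
```

```text
300 [(200, 18, 174, 70), (201, 15, 169, 73), (202, 18, 169, 70), (203, 17, 166, 69), (204, 16, 163, 68), (205, 19, 162, 71), (206, 19, 160, 70), (207, 15, 155, 66), (208, 9, 148, 50), (209, 10, 146, 77), (210, 9, 144, 85), (211, 5, 138, 82), (212, 8, 137, 80), (213, 8, 136, 84), (214, 8, 133, 84), (215, 10, 132, 83), (216, -33, 98, 89), (217, 17, 132, 85), (218, 18, 131, 86), (219, 22, 131, 88), (220, 21, 128, 87), (221, 30, 132, 88)]
303 [(200, 26, 179, 10), (201, 23, 175, 4), (202, 25, 174, 7), (203, 23, 171, 12), (204, 26, 170, 12), (205, 25, 167, 16), (206, 24, 164, 8), (207, 13, 154, 46), (208, 10, 149, 39), (209, 6, 144, 40), (210, 11, 145, 78), (211, 10, 142, 85), (212, 9, 139, 84), (213, 12, 138, 84), (214, 7, 132, 85), (215, 10, 132, 84), (216, 12, 131, 89), (217, 12, 129, 89), (218, 19, 132, 91), (219, 21, 131, 89), (220, 24, 131, 90), (221, 24, 128, 89)]
305 [(200, 24, 178, 8), (201, 21, 174, 15), (202, 24, 174, 23), (203, 20, 168, 8), (204, 21, 167, 12), (205, 22, 165, 17), (206, 23, 163, 7), (207, 17, 157, 48), (208, 9, 149, 38), (209, 12, 149, 39), (210, 8, 143, 79), (2
[... 623 characters left out ...]
, 131, 92), (221, 28, 132, 89)]
310 [(200, 16, 173, 85), (201, 16, 171, 86), (202, 14, 167, 83), (203, 13, 164, 82), (204, 15, 163, 78), (205, 15, 160, 80), (206, 15, 158, 85), (207, 4, 148, 50), (208, 2, 144, 140), (209, 4, 143, 135), (210, 6, 142, 117), (211, 4, 139, 115), (212, 3, 135, 117), (213, 5, 134, 115), (214, 4, 131, 115), (215, -39, 97, 114), (216, 13, 133, 133), (217, 16, 133, 106), (218, 15, 130, 87), (219, 21, 131, 92), (220, 23, 131, 91), (221, 26, 130, 92)]
[[303.47813076 209.60291016]
 [303.47455012 208.77115971]
 [303.43199063 209.90159055]
 [303.42471988 208.23582814]
 [303.50837679 216.60250832]]
[-3.51063195  0.02903446  8.37897084] [ 0.61880993 -0.00555501  0.17044896]
```

View pics/s12.png

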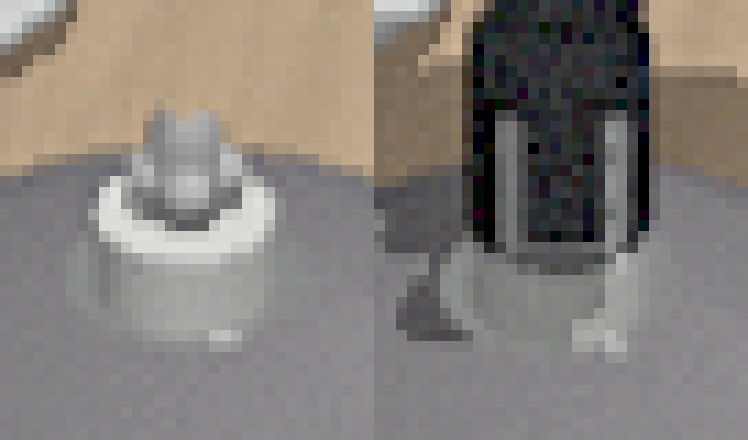

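The dark knob edge ends at row 209.5, and home predicts 209.9. The white boss top is fully covered. One slightly firmer press with a little side relief will confirm it.

Emit:
step_arm:
  moves:
    - [0,0,0,0,0.15,-0.06,1]
    - [0,0,0,0,0.25,-0.08,1]
    - [0,0,0,0,0.25,-0.08,1]
    - [0,0,0,0,0.25,-0.08,1]
    - [0,0,0,0,0.25,-0.08,1]
    - [0,0,0,0,0.25,-0.08,1]

```text
t: 14.18
tcp_pos: [0.6188, -0.0055, 0.1698]
tool_rot: [-0.533, 0.463, -0.465, 0.535]
force: [-1.6, 0.7, 9.5]
finger_gap: 0.379
```

```bash
python3 - <<'E'
from ov import *
s=snap('side'); s0=last('side')
st=sense(); print(st['t'],st['force'],st['tcp_pos'],st['finger_gap'])
print('profile',[int(s['frame'][r,303:308].mean()) for r in range(203,220)])
crop(s,290,170,410,280,6,'s13.png')
E
```

```text
14.225 [-2.4953082   0.97446638  8.76635935] [ 0.61877135 -0.00554665  0.16984598] 0.37919821895577593
profile [14, 12, 15, 8, 32, 45, 32, 78, 86, 83, 83, 89, 98, 98, 91, 88, 88]
```

View pics/s13.png

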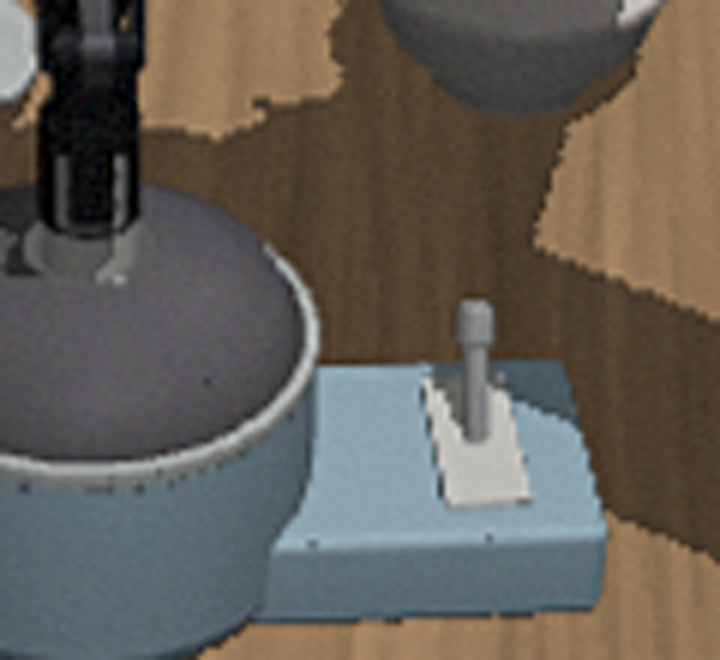

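```bash
python3 - <<'E'
from h import *
print(sign_off())
E
```

```text
the job is handed in; nothing more can be done
None
```

I flipped the toggle to off first, then pushed the black knob onto the lid stud. I handed in at about 14 s, with the fingers still holding the knob down.

- **Toggle:** the last picture still shows it leaning to the off side, where I predicted its tip would be.
- **Knob click:** the push rose to about 10 N, then dropped to −2.4 N as the spring balls snapped past. After that the force rose again to about 9 N, as expected from the lid spring.
- **Knob fully down:** the gripper height matches the home position to within about 1 mm. The picture shows the white boss top completely covered.
- **Checks that disagreed:** while the knob hung from the fingers, the camera placed its underside 3–4 mm higher than the gripper height implied. One rough reading just before the end made it look slightly short of home. A closer pixel check put the knob's lower edge at row 209.5, against 209.9 predicted for home. About 2.5 N of sideways force remained.
- **Other items:** I saw no contact with the bowl, rack, turntable or turquoise look-alikes, and they looked unmoved in the pictures.

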